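# Swap the dust cover of a batter depositor for its dosing cap

## Task

Get the batter depositor ready for the shift: squeeze the two opposing side tabs of the white dust cover together to free it from the filling port, lift it off, and lay it right way up and flat in the shallow aluminium tray, clear of the measuring cup that stands there. Then fit the dosing cap (the aluminium one with the bar grip, not the round-knobbed lids) into the port: line up its two lugs with the slots, press down against the spring and twist it clockwise, seen from above, about a quarter turn until it stops, so that it stays locked. Do not knock over or push away anything else on the table.

Things in the scene. Friction and masses are not known exactly. Their poses are not given: they have to be found in the camera images.
- depositor: Batter depositor head, fixed: grey box 150 x 150 mm, 90 mm high, with a steel filling port (collar 96 mm across, 22 mm high) in the middle of its top. Origin under its centre on the table, z up, nozzle row on its -x face. Its place and yaw differ each time. The port's two bayonet slots lie on its +x and -x sides.
- port_top (a point): Centre of the collar's top face, 112 mm above the table, axes as the depositor's. A ledge 6 mm thick (opening 64 mm across) runs round inside, but for two slots 22 mm wide at +x and -x; below it the bore is 82 mm across. Stops under the ledge block a counter-clockwise turn and end the clockwise turn (seen from above) about 80 degrees (1.4 rad) past the slots.
- port_seat (a point): Top of the spring follower inside the port, 32 mm across, as released: on the port's axis, 6 mm below the collar's top. It sinks 10 mm at most, with 2.2 N at first and 0.4 N more for each mm. (The point does not sink with it.)
- cover: White plastic dust cover, 107 mm across, 110 g, snapped on the collar at the start. Origin in the plane of its skirt's lower edge, on its axis, z up (seated: 14 mm below the collar's top). Disc top 18 mm above the origin; two upright tabs on its +y and -y. A barb under each hooks below the ledge; squeezed tabs draw the barbs in, and the cover lifts straight off. It rests on its skirt.
- tabs_mid (a point): Point midway between the cover's two side tabs, 40 mm above its origin. Each tab is 20 mm wide (cover's x), 6 mm thick, 18 to 52 mm above the origin; outer faces 54 mm apart at rest, 38 mm fully squeezed (along the cover's y). Squeeze each at least 6 mm, under 5 N each; the cover can be carried by the squeezed tabs. A fixed block 18 x 18 mm, 22 mm high, stands between them.
- tab_l (a joint): Inward travel of the tab on the cover's +y side: 0 at rest, 0.008 m fully squeezed; springs back when let go.
- tab_r (a joint): The same for the tab on the cover's -y side.
- tray: Fixed shallow aluminium tray, 240 (x) x 160 (y) mm, rim 14 mm high, walls 4 mm, inner floor 4 mm above the table. Origin under its centre. The measuring cup stands near its +x end; the other end is empty. It lies at any yaw.
- cup: Steel measuring cup, 52 mm across, 45 mm high, standing in the tray near its +x end. Origin under its centre. To be left standing.
- cap: Dosing cap, aluminium, 120 g, on the table between two like lids, at any yaw. Origin in the middle of its underside, z up. Neck 59 mm across, 14 mm high; flange 92 mm across, 14 to 20 mm up; black bar grip on top. Two lugs at the foot of the neck on +x and -x (in line with the bar): 16 mm wide, 6 mm high, 75 mm across the tips; either goes in either slot.
- cap_grip (a point): Middle of the cap's bar grip, 43 mm above its origin; bar 60 mm long (cap's x), 14 mm wide, 20 to 55 mm above the origin. The flange meets the collar's top with the cap's origin 14 mm below it (lug tops 2 mm under the ledge: free to turn). Locked and let go, the spring lifts the cap 2 mm, lugs against the ledge; unlocked, it pushes it up to 6 mm below the collar's top.
- lid_a: Plain lid, same 92 mm flange as the cap but with a round black knob, 34 mm across, top 54 mm high; no lugs. Origin under its centre. Not needed.
- lid_b: Another such plain lid. Not needed.
- mug: White mug, 74 mm across, 85 mm high, handle to its +y. Origin under its centre. Bystander.
- bottle: Amber glass bottle, 56 mm across, 150 mm high. Origin under its centre. Bystander.
- brush: Brush, 160 mm long, lying along its x, origin under its middle. Bystander.
- spatula: Spatula, 240 mm long, lying along its x, origin under its middle. Bystander.
Mind the look-alikes: they are no part of the job. What is shaped like the cover but orange is not meant. What is shaped like the cap but yellow is not meant.

How it is judged:
On the way, in this order (a step that is already met when the one before it is completed fails the run):
1. both side tabs are squeezed in (over 5 mm each) while the cover is still seated on the port (horizontal distance between cover and port_top below 0.006 m and z of cover in the frame of port_top below -0.01 m and value of joint each of tab_l, tab_r above 0.005 m), for 0.1 s.
2. the cover is lifted off the port (z of cover in the frame of port_top above 0.02 m), for 0.1 s.
3. the cover lies flat, right way up, in the tray and its tabs have sprung back (x of cover in the frame of tray between -0.095 and 0.095 m and y of cover in the frame of tray between -0.055 and 0.055 m and z of cover in the frame of tray below 0.009 m and angle between cover's own z axis and vertical below 0.1 rad and value of joint each of tab_l, tab_r below 0.002 m and contact force between cover and the fingers below 0.2 N), for 0.2 s.
4. the cap is pressed down into the port, its lugs below the ledge (horizontal distance between cap and port_top below 0.006 m and z of cap in the frame of port_top below -0.0095 m and angle between cap's own z axis and vertical below 0.1 rad), for 0.1 s.
At the end, for the whole second after the job is handed in: Cover at rest in the tray, flat (0.1 rad), right way up, skirt on the floor, tabs out, clear of the cup. Cap in the port within 6 mm of its axis, level (0.1 rad), origin 9.5 to 18 mm below the collar top, turned at least 1.15 rad from the slots, at rest (all of step 4 and x of cover in the frame of tray between -0.095 and 0.095 m and y of cover in the frame of tray between -0.055 and 0.055 m and z of cover in the frame of tray below 0.009 m and angle between cover's own z axis and vertical below 0.1 rad and value of joint each of tab_l, tab_r below 0.002 m and z of cap in the frame of port_top above -0.018 m and angle between the x axis of cap and the x axis of depositor, either way round above 1.15 rad and linear speed of each of cap, cover below 0.02 m/s and contact force between cover and cup below 0.1 N); the robot touches nothing.
It fails at once if a lid, the cup, the mug or the bottle is pushed more than 30 mm or tipped over (distance of any of lid_a, lid_b, cup, mug, bottle from where it was at the start of the episode above 0.03 m or angle between any of lid_a, lid_b, cup, mug, bottle's own z axis and vertical above 0.4 rad).
It fails at once if the brush or the spatula is pushed more than 40 mm (distance of any of brush, spatula from where it was at the start of the episode above 0.04 m).
It also fails if it takes over 72 s, if anything falls off the work surface, if the arm or the gripper's body presses on something with over 40 N, if the wrist force passes 120 N, or if a joint passes its speed limit or range.

## Robot

A 7-joint arm with a two-finger parallel gripper is mounted at the origin on the work surface. World frame = base frame: x ahead of the robot, y to its left, z up, the work surface at z = 0. Lengths are in m, angles in rad, forces in N, time in s.
With the tool pointing down it reaches from about 0.425 to 0.95 m from the base axis. Payload 4.7 kg.
Tool frame: the origin (TCP) lies between the finger pads; the fingertips stand 25 mm ahead of it and the grasp point (between the pads) lies 6 mm ahead of it; x points along the fingers, z is the direction in which the jaws open and shut, and the axes are right-handed (so a half turn about x gives the same grasp; the last joint's range is limited). The gripper opens to 85 mm and grips with 20 to 120 N. Pads are 22 mm wide; open, the fingers measure 114 mm over their backs; the gripper's body (76 mm by 85 mm) begins 54 mm behind the grasp point. The pads swing forward as they close: fully open they stand 13 mm farther back than shut.
Start: joints at [1.077, 0.469, -0.049, 1.532, 0.024, 1.141, -0.082], TCP at [0.303, -0.603, 0.256] pointing down, gripper open.
Joint ranges: [-2.59, 2.59], [-0.33, 1.99], [-1.39, 1.29], [0.1, 2.45], [-1.04, 4.18], [0.21, 1.99], [-2.66, 2.66]. Speed limits (rad/s): [2.57, 2.57, 3.14, 3.14, 3.14, 3.14, 3.14].

## Interface

Orientations are given as a 3x3 rotation matrix whose columns are the frame's x, y, z axes.
In Python, from rig import * gives the robot as it stands. Calls block until the motion is done:
- movep(position, orientation): joint-space move of the TCP to a pose.
- move_l(position, attitude=None, feed=0.15, until_force=None): straight line of the TCP; attitude=None keeps the orientation; feed is the mean speed in m/s. With until_force (N) it stops when the force on the tool has changed by that much, and returns True; else False.
- move_joints(angles): joint-space move.
- command_gripper(opening, newtons=None): finger opening in m; newtons is the grip in N (None keeps the last); returns when the fingers have stopped.
- sleep(seconds).
- inverse_kinematics(position, orientation): joint angles nearest the present ones, or None.
- sense(): the state.
- camera(name): name is "side" or "top"; returns (picture, depth): 480x640x3 uint8, red, green, blue; 480x640 float32, m along the optical axis (not along the pixel's ray), 0 where there is no reading.
- camera_params(name): a dict with "K" (3x3 intrinsics, pixels), "dist" ([k1, k2, p1, p2, k3] as OpenCV has them; the pictures are not rectified), "position" and "rotation" of the camera in the world. Camera axes: x right, y down, z forward; pixel columns grow to the right and rows downward; lengths in m; the calibration is good to about 2 mm. A picture is of the moment at which its call begins. camera_params takes no time and is no camera call.
A pose or a line that the arm cannot do raises Unreachable and nothing moves.
- finish_job(): hands the job in, once; it reports no verdict.
The state is a dict: "time_s": time; "joint_pos": joint angles; "qd": joint speeds; "joint_efforts": joint torques, N m; "position": TCP position; "tcp_rot": TCP orientation; "wrist_force": force on the tool from outside, world axes, zero at the start; "ft_torque": the same for the moment, N m; "finger_gap": finger opening in m.
Only numpy, scipy, OpenCV 4.12 (cv2) and the standard library are available. Lean on these libraries where they do the work, as an engineer would, in place of code of your own. Each camera call takes 0.05 s, during which the arm holds its last target.

## Working session

There is one attempt and no reset: what is moved stays moved. The work goes in short steps, each a Python script; the robot and the scene stay as the last script left them, time stands still between calls to the robot, and variables do not carry over. Pictures are saved under pics/ and viewed, and the job is handed in when it is done.

```bash
mkdir -p pics; ls; python3 - <<'E'
from rig import *
import cv2, numpy as np
for n in ("top","side"):
    im,d=camera(n); cv2.imwrite(f"pics/{n}0.png",im[:,:,::-1]); np.savez(f"{n}0.npz",im=im,d=d)
    p=camera_params(n); print(n,p)
print(sense())
E
```

```text
pics
top {'K': array([[613.04667872,   0.        , 328.11129727],
       [  0.        , 613.04667872, 241.24943999],
       [  0.        ,   0.        ,   1.        ]]), 'dist': array([-0.15072189,  0.        ,  0.        ,  0.        ,  0.        ]), 'position': array([ 0.41031917, -0.01749882,  1.37999496]), 'rotation': array([[ 0.00924502, -0.99739832,  0.07149215],
       [-0.99994716, -0.00954265, -0.00382268],
       [ 0.00449496, -0.07145304, -0.99743384]])}
side {'K': array([[571.76648587,   0.        , 325.41014214],
       [  0.        , 571.76648587, 248.83377935],
       [  0.        ,   0.        ,   1.        ]]), 'dist': array([-0.06899922,  0.        ,  0.        ,  0.        ,  0.        ]), 'position': array([-0.16285367,  0.90397788,  0.7403703 ]), 'rotation': array([[-0.81304713, -0.28229431,  0.50918001],
       [-0.58217635,  0.38669408, -0.71521911],
       [ 0.00500538, -0.87793941, -0.47874559]])}
{'time_s': 0.1, 'joint_pos': array([ 1.07709117,  0.46937641, -0.04860911,  1.53358471,  0.02410053,
        1.14097617, -0.08229083]), 'qd': array([-0.00021363, -0.00110668, -0.00049878, -0.00369988, -0.00137923,
       -0.00033328, -0.00195203]), 'joint_efforts': array([ 4.32659490e-04, -5.11515892e+01, -4.69819678e-02, -2.38391358e+01,
        1.07724316e-02,  4.32198736e-03, -2.75109437e-05]), 'position': array([ 0.30237423, -0.60294915,  0.25535148]), 'tcp_rot': array([[-8.36944458e-04,  8.93885921e-01,  4.48293721e-01],
       [ 1.54719137e-03,  4.48294499e-01, -8.93884584e-01],
       [-9.99998453e-01, -5.45355715e-05, -1.75821018e-03]]), 'wrist_force': array([0.77587362, 0.37510371, 0.22236898]), 'ft_torque': array([ 0.01729066, -0.01000699,  0.0178328 ]), 'finger_gap': 0.08562190707141379}
```

View pics/top0.png

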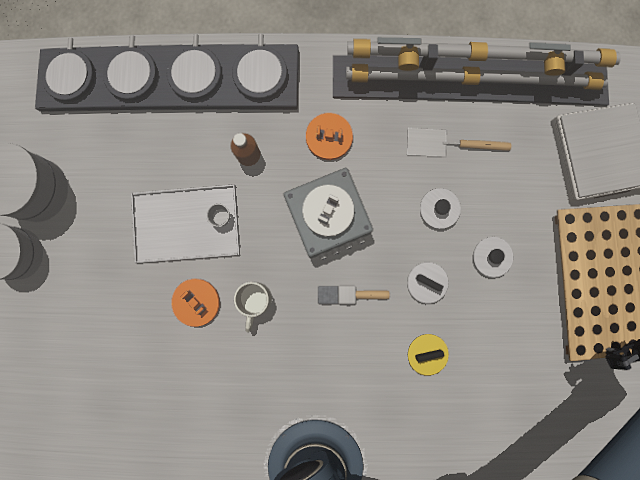

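View pics/side0.png

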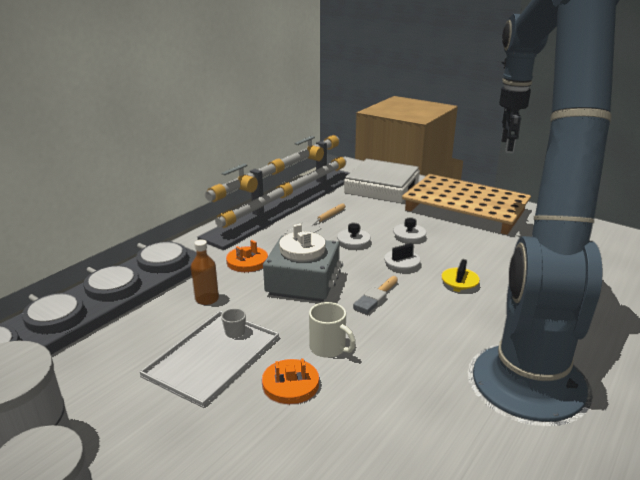

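```bash
cat > h.py <<'E'
import cv2, numpy as np
from rig import *
def ray(n,px):
    p=camera_params(n); u=cv2.undistortPoints(np.array(px,float).reshape(-1,1,2),p["K"],p["dist"]).reshape(-1,2)
    return p["position"], np.c_[u,np.ones(len(u))]@p["rotation"].T
def at_z(n,px,z):
    o,r=ray(n,px); t=(np.asarray(z)-o[2])/r[:,2]; return o+r*t[:,None]
def cloud(n,d):
    v,u=np.mgrid[0:480,0:640]; p=camera_params(n)
    un=cv2.undistortPoints(np.stack([u,v],-1).reshape(-1,1,2).astype(float),p["K"],p["dist"]).reshape(-1,2)
    P=np.c_[un,np.ones(len(un))]*d.reshape(-1,1)
    return (P@p["rotation"].T+p["position"]).reshape(480,640,3)
def proj(n,X):
    p=camera_params(n); R=p["rotation"].T
    return cv2.projectPoints(np.array(X,float).reshape(-1,3),cv2.Rodrigues(R)[0],-R@p["position"],p["K"],p["dist"])[0].reshape(-1,2)
def crop(n,im,c,w,k,out):
    x,y=c; s=cv2.resize(im[y-w[1]:y+w[1],x-w[0]:x+w[0]],None,fx=k,fy=k,interpolation=cv2.INTER_CUBIC)
    cv2.imwrite(out,s[:,:,::-1])
E
python3 - <<'E'
from h import *
t=np.load("top0.npz");im,d=t["im"],t["d"]
crop("top",im,(330,215),(50,50),6,"pics/c1.png")
crop("top",im,(428,283),(50,40),6,"pics/c2.png")
crop("top",im,(187,225),(65,50),6,"pics/c3.png")
C=cloud("top",d)
for nm,(u,v) in dict(cover=(345,215),capfl=(418,293),cupin=(160,230),tabl=(428,283),table=(300,330),dep=(310,240)).items(): print(nm,C[v,u].round(4))
s=np.load("side0.npz"); crop("side",s["im"],(303,255),(60,50),6,"pics/c4.png")
E
```

```text
cover [ 0.556  -0.0569  0.1144]
capfl [ 0.3944 -0.2241  0.0161]
cupin [ 0.5314  0.3616 -0.0011]
tabl [ 0.4166 -0.2393  0.0591]
table [ 0.3091  0.0384 -0.0017]
dep [0.5051 0.0158 0.09  ]
```

```bash
python3 - <<'E'
import cv2, numpy as np
a=[cv2.imread(f"pics/c{i}.png") for i in (1,2,3,4)]
print([x.shape for x in a])
E
```

```text
[(600, 600, 3), (480, 600, 3), (600, 780, 3), (600, 720, 3)]
```

View pics/c1.png

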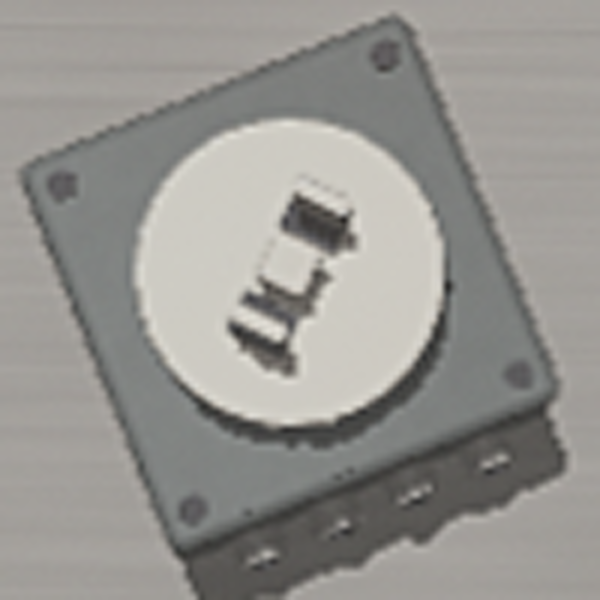

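View pics/c2.png

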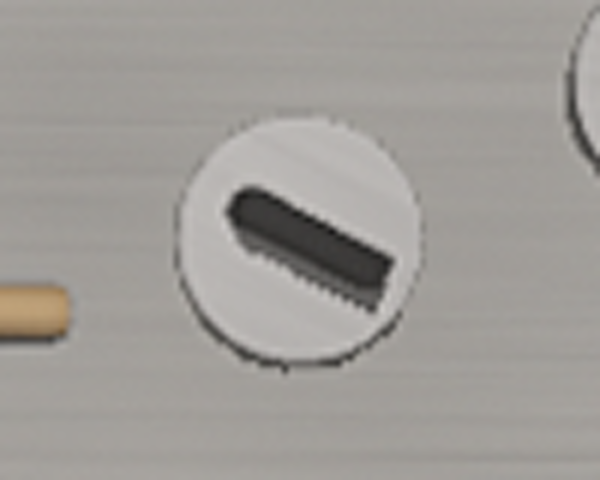

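View pics/c3.png

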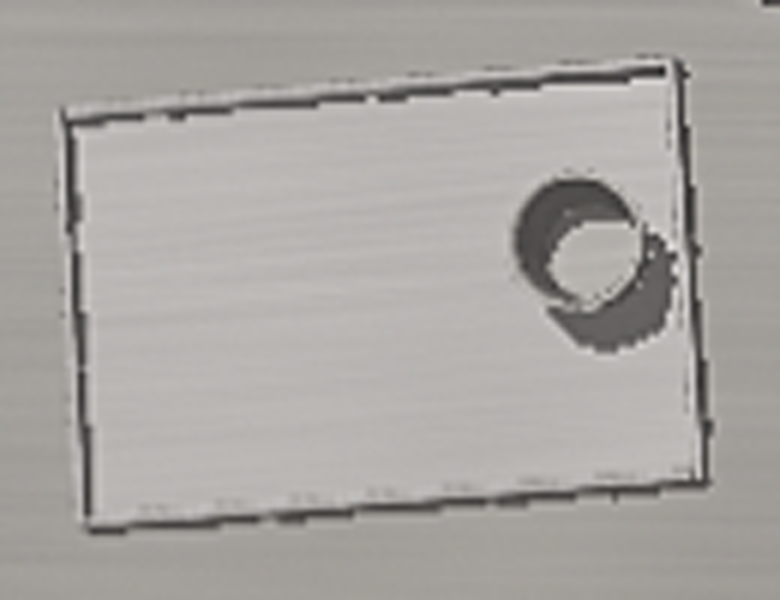

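View pics/c4.png

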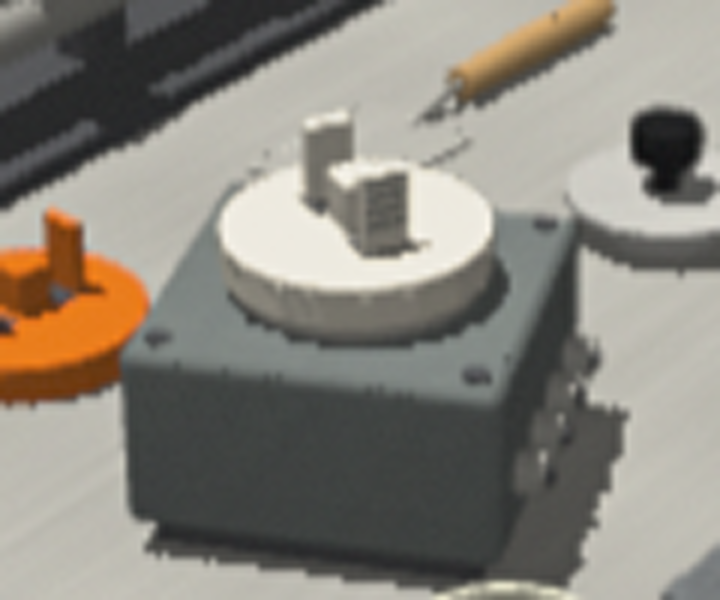

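```bash
python3 - <<'E'
from h import *
P=[]
for n in("top","side"):
    d=np.load(n+"0.npz")["d"]; C=cloud(n,d).reshape(-1,3)[d.reshape(-1)>0]; P.append(C)
def rep(nm,c,r,z0,z1):
    for n,C in zip(("top","side"),P):
        m=(np.hypot(*(C[:,:2]-c).T)<r)&(C[:,2]>z0)&(C[:,2]<z1)
        q=C[m]
        if len(q)<5: print(nm,n,len(q));continue
        R=cv2.minAreaRect((q[:,:2]*1000).astype(np.float32)); ci=cv2.minEnclosingCircle((q[:,:2]*1000).astype(np.float32))
        print(nm,n,len(q),"zmed",np.median(q[:,2]).round(4),"mean",q[:,:2].mean(0).round(4),"rect",np.round(R[0],1),np.round(R[1],1),round(R[2],1),"circ",np.round(ci[0],1),round(ci[1],1))
cc=at_z("top",[[328.3,210.3]],.116)[0,:2];print(cc)
rep("covdisc",cc,.065,.109,.122); rep("tabs",cc,.05,.13,.16)
rep("boxtop",cc,.13,.085,.095)
cp=at_z("top",[[428,283]],.02)[0,:2]
rep("cap fl",cp,.06,.010,.027); rep("bar",cp,.05,.035,.07)
tr=at_z("top",[[187,225]],.01)[0,:2]
cu=at_z("top",[[218,215]],.045)[0,:2];print(cp,tr,cu)
rep("cup",cu,.05,.03,.06);
o=np.array([280,165]);
c=at_z("top",o+np.array([[386,56],[62,185],[194,510],[520,376]])/6,.09)[:,:2];print("screws",c.round(4),c.mean(0))
for e in (c[0]-c[3],c[1]-c[2]): print("x yaw",np.arctan2(e[1],e[0]))
for e in (c[1]-c[0],c[2]-c[3]): print("y yaw",np.arctan2(e[1],e[0])-np.pi/2)
o=np.array([187-65,225-50])
c=at_z("top",o+np.array([[678,62],[62,112],[88,528],[706,484]])/6,.014)[:,:2];print("tray",c.round(4),c.mean(0))
for i in range(4): e=c[(i+1)%4]-c[i]; print(np.linalg.norm(e),np.arctan2(e[1],e[0]))
o=np.array([378,243]);e=at_z("top",o+np.array([[235,200],[385,272]])/6,.055);print("bar",e,np.arctan2(*(e[1]-e[0])[[1,0]]))
c=at_z("top",o+np.array([[300,238]])/6,.02);print(c)
# side edge-based: tabs
for n,C in zip(("top","side"),P):
    m=(np.hypot(*(C[:,:2]-cc).T)<.05)&(C[:,2]>.142)&(C[:,2]<.16); np.save(n+"tabs.npy",C[m]); print(n); print((C[m]*1000).round(0).astype(int)[::max(1,m.sum()//40)].tolist())
E
```

```text
[ 0.56531658 -0.02213935]
covdisc top 1868 zmed 0.1152 mean [ 0.5656 -0.022 ] rect [566.5 -21.6] [105.2 104.3] 0.2 circ [566.2 -22.3] 53.8
covdisc side 742 zmed 0.118 mean [ 0.5551 -0.0103] rect [563.  -19.8] [106.6 107.5] 18.7 circ [564.  -20.6] 56.6
tabs top 160 zmed 0.1393 mean [ 0.5658 -0.0221] rect [565.8 -21.9] [19.4 55. ] 64.5 circ [565.3 -22.4] 28.3
tabs side 191 zmed 0.1414 mean [ 0.564  -0.0207] rect [563.1 -21.3] [22.  62.6] 62.8 circ [564.4 -18.8] 31.6
boxtop top 2540 zmed 0.089 mean [ 0.563  -0.0217] rect [565.8 -22. ] [149.5 149.4] 22.9 circ [565.6 -21.8] 102.1
boxtop side 1128 zmed 0.0918 mean [0.5403 0.0041] rect [562.6 -20.6] [150.2 151.9] 22.9 circ [561.8 -21.5] 102.0
cap fl top 1107 zmed 0.0186 mean [ 0.4182 -0.2435] rect [ 418.  -245.1] [87.1 92.5] 0.4 circ [ 418.1 -245. ] 46.5
cap fl side 390 zmed 0.0221 mean [ 0.4062 -0.234 ] rect [ 410.3 -238.2] [90.1 80.9] 25.5 circ [ 414.8 -244.3] 48.0
bar top 188 zmed 0.053 mean [ 0.4183 -0.2428] rect [ 417.9 -244.1] [60.9 14.8] 64.8 circ [ 418.8 -244.6] 30.8
bar side 217 zmed 0.0497 mean [ 0.4136 -0.2419] rect [ 413.9 -244.
[... 2145 characters left out ...]
, -44, 150], [590, -27, 151], [585, -28, 153], [583, -34, 151], [582, -39, 149], [594, -29, 147], [587, -27, 150], [585, -31, 149], [579, -32, 150], [579, -39, 147], [587, -24, 148], [585, -28, 147], [584, -34, 145], [583, -40, 143], [590, -23, 145], [585, -24, 146], [585, -31, 143], [581, -34, 143], [583, -25, 144], [541, -13, 154], [538, -15, 154], [567, -16, 142], [547, -6, 152], [545, -10, 151], [539, -10, 153], [538, -16, 151], [548, -6, 149], [545, -10, 149], [541, -12, 149], [539, -17, 148], [545, -3, 149], [543, -8, 147], [544, -16, 144], [537, -14, 147], [545, -3, 146], [538, -1, 149], [542, -13, 143], [539, -17, 142], [545, -3, 144], [542, -6, 144], [539, -10, 143], [542, -3, 142]]
```

```bash
cat >> h.py <<'E'
def att(deg):
    a=np.radians(deg); c,s=np.cos(a),np.sin(a)
    return np.array([[0,-s,c],[0,c,s],[-1,0,0]],float)
PORT=np.array([.5656,-.0220]); DYAW=22.8; TABA=-25.3
CAP=np.array([.4180,-.2446]); CAPYAW=64.8
CT=np.array([.5409,.3323])
E
python3 - <<'E'
from h import *
print(at_z("top",[[240,140]],.15), at_z("top",[[250,300]],.085))
for nm,p,z,angs in [("cover",PORT,.147,[TABA,TABA+180]),("coverhi",PORT,.3,[TABA,TABA+180]),("tray",CT,.07,range(-180,180,30)),("cap",CAP,.05,[CAPYAW-90,CAPYAW+90]),("ins",PORT,.15,[DYAW-90,DYAW+90]),("end",PORT,.14,[DYAW-90-80,DYAW+90-80])]:
    for a in angs:
        q=inverse_kinematics([*p,z],att(a)); print(nm,round(a),None if q is None else np.round(q,2))
E
```

```text
[[0.70478364 0.16028589 0.15      ]] [[0.37727007 0.14121941 0.085     ]]
cover -25 [ 0.35  0.46 -0.5   1.88  0.29  0.87 -0.74]
cover 155 [ 0.78  0.73 -1.18  1.86  0.76  1.1   2.  ]
coverhi -25 [ 0.41  0.31 -0.56  1.72  0.17  1.17 -0.64]
coverhi 155 [ 0.81  0.49 -1.17  1.7   0.48  1.27  2.23]
tray -180 [ 0.12  0.97 -1.19  1.74  0.99  1.16  1.76]
tray -150 [ 0.12  0.97 -1.19  1.74  0.99  1.16  2.29]
tray -120 [-1.11  0.72  0.72  1.82 -0.62  0.84 -2.18]
tray -90 [-0.25  0.67 -0.53  1.76  0.44  0.83 -2.55]
tray -60 [-0.2   0.69 -0.59  1.76  0.5   0.85 -2.07]
tray -30 [-0.1   0.74 -0.75  1.75  0.63  0.9  -1.65]
tray 0 [-0.    0.81 -0.92  1.75  0.77  0.99 -1.23]
tray 30 [-0.02  0.8  -0.89  1.75  0.74  0.97 -0.69]
tray 60 [-0.01  0.81 -0.91  1.75  0.76  0.98 -0.18]
tray 90 [ 0.01  0.83 -0.95  1.75  0.79  1.    0.32]
tray 120 [ 0.04  0.85 -1.    1.75  0.83  1.03  0.82]
tray 150 [ 0.12  0.97 -1.19  1.74  0.99  1.16  1.24]
cap -25 [ 0.67  0.48 -0.28  2.14  0.24  0.56 -0.23]
cap 155 [-0.35  0.77  1.1   2.19 -1.    0.83 -2.16]
ins -67 [ 0.25  0.44 -0.37  1.89  0.2   0.85 -1.39]
ins 113 [ 0.57  0.54 -0.82  1.87  0.48  0.94  1.5 ]
end -147 [ 0.01  0.42 -0.06  1.91  0.03  0.81 -2.64]
end 33 [ 0.46  0.51 -0.66  1.88  0.4   0.88  0.18]
```

```bash
python3 - <<'E'
from h import *
A=att(TABA)
command_gripper(.085,25)
movep([*PORT,.27],A)
print(move_l([*PORT,.147],A,feed=.12,until_force=6))
s=sense();print(s["time_s"],s["position"],s["wrist_force"])
im,d=camera("side"); crop("s",im,(303,220),(70,60),5,"pics/g1.png")
E
```

```text
False
3.7667 [ 0.56618326 -0.02191579  0.14776637] [-0.70837981  0.95172968 -0.04329482]
```

View pics/g1.png

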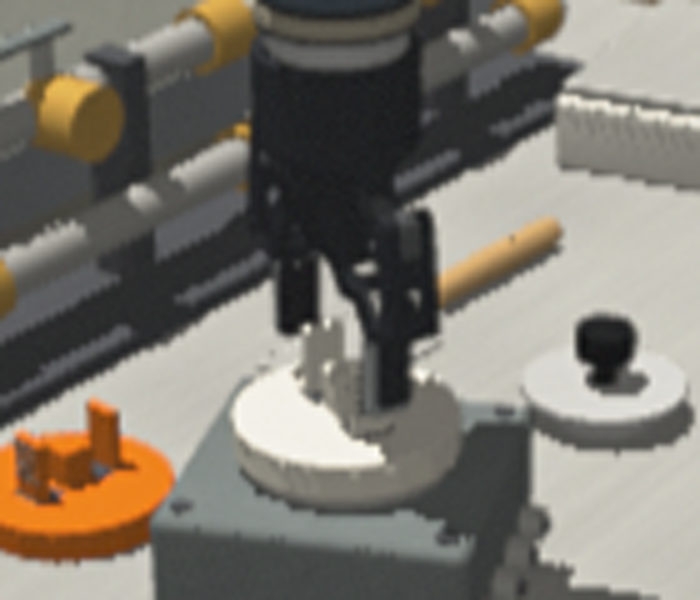

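The two fingers stand outside the tabs (crop about (295,300) and (395,370)), tips just above the disc. Squeezing next.

```bash
python3 - <<'E'
from h import *
A=att(TABA)
command_gripper(.034,25)
s=sense();print(s["time_s"],s["finger_gap"],s["wrist_force"],s["position"])
sleep(.3)
s=sense();print(s["finger_gap"],s["wrist_force"])
E
```

```text
4.3417 0.03599901365348425 [-2.62213716  1.18750739  8.53570824] [ 0.56562691 -0.02165111  0.14821218]
0.03588706372670696 [-3.18764232  0.40997467  7.38516551]
```

```bash
python3 - <<'E'
from h import *
move_l([*PORT,.20],att(TABA),feed=.08)
s=sense();print(s["time_s"],s["finger_gap"],s["wrist_force"],s["position"])
im,d=camera("side"); crop("s",im,(303,220),(70,60),5,"pics/g2.png")
E
```

```text
5.4583 0.035914493865013594 [-0.7979754   0.45832544 -1.7428389 ] [ 0.56527245 -0.02211747  0.19971413]
```

View pics/g2.png

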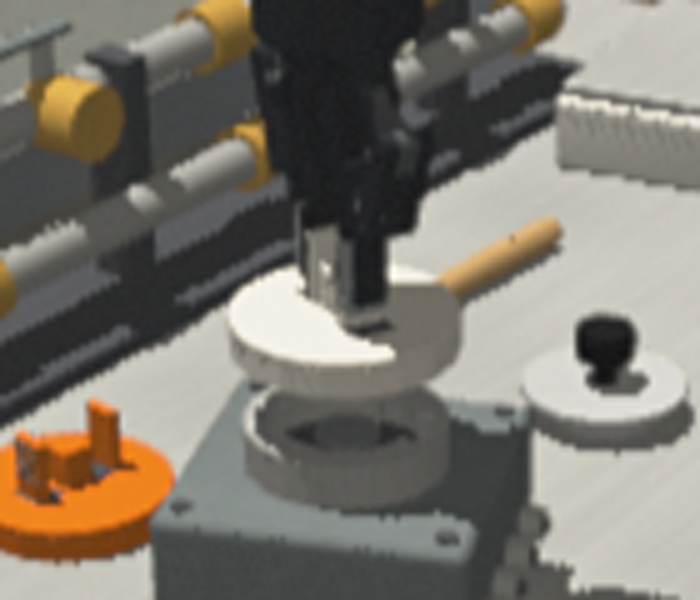

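The cover hangs level in the jaws (crop about (345,330)) and the collar below is open. Carrying it to the tray.

```bash
python3 - <<'E'
from h import *
A=att(0)
move_l([*PORT,.28],att(TABA),feed=.2)
movep([*CT,.26],A)
move_l([*CT,.075],A,feed=.15)
im,d=camera("top"); crop("s",im,(187,225),(65,50),6,"pics/g3.png")
r=move_l([*CT,.050],A,feed=.03,until_force=4)
s=sense();print(r,s["time_s"],s["finger_gap"],s["wrist_force"],s["position"])
E
```

```text
True 9.4917 0.03585334020042551 [-0.87725286 -0.73383777  6.06809653] [0.54072094 0.33211783 0.05432704]
```

View pics/g3.png

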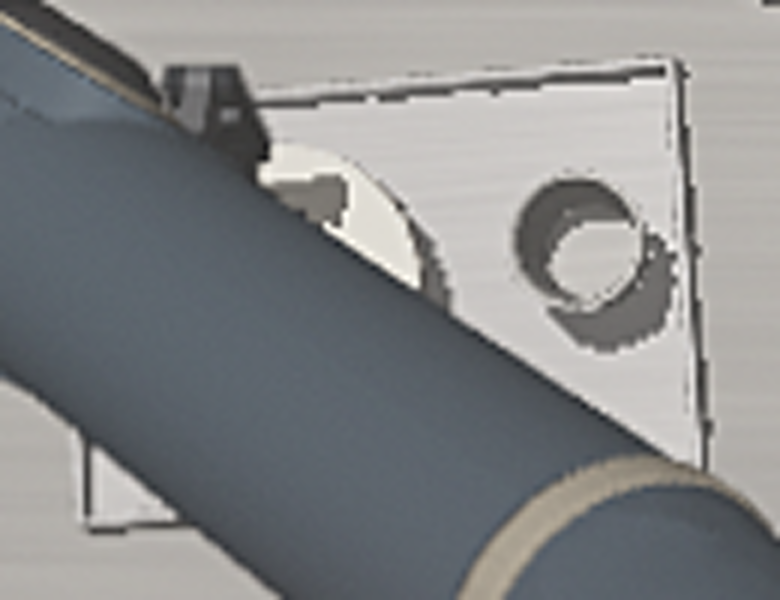

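Before contact the cover (right edge at crop x≈425) was well clear of the cup (left edge x≈515). It then touched the floor at the expected height. Releasing, backing off and looking.

```bash
python3 - <<'E'
from h import *
A=att(0)
command_gripper(.085)
move_l([*CT,.25],A,feed=.15)
B=att(CAPYAW-90)
movep([*CAP,.20],B)
im,d=camera("top"); crop("s",im,(187,225),(65,50),6,"pics/g4.png"); np.savez("t1.npz",im=im,d=d)
C=cloud("top",d).reshape(-1,3)
def rep(c,r,z0,z1):
    m=(np.hypot(*(C[:,:2]-c).T)<r)&(C[:,2]>z0)&(C[:,2]<z1)
    print(m.sum(),np.median(C[m,2]),cv2.minAreaRect((C[m,:2]*1000).astype(np.float32)))
rep(CT,.065,.014,.03);rep(CT,.04,.04,.07)
# empty port
rep(PORT,.055,.106,.118)
im,d=camera("side"); cv2.imwrite("pics/g5.png",im[:,:,::-1])
s=sense();print(s["time_s"],s["position"])
E
```

```text
1604 0.021160318978734938 ((542.8511962890625, 330.7002258300781), (107.42385864257812, 105.6750259399414), 47.04804229736328)
119 0.04636484283049369 ((543.343017578125, 331.42779541015625), (55.74555969238281, 20.213327407836914), 1.5369282960891724)
873 0.11078968567651848 ((565.9122314453125, -21.632762908935547), (95.19669342041016, 95.9217300415039), 1.172139048576355)
13.7167 [ 0.4187663  -0.24379382  0.20008904]
```

View pics/g4.png

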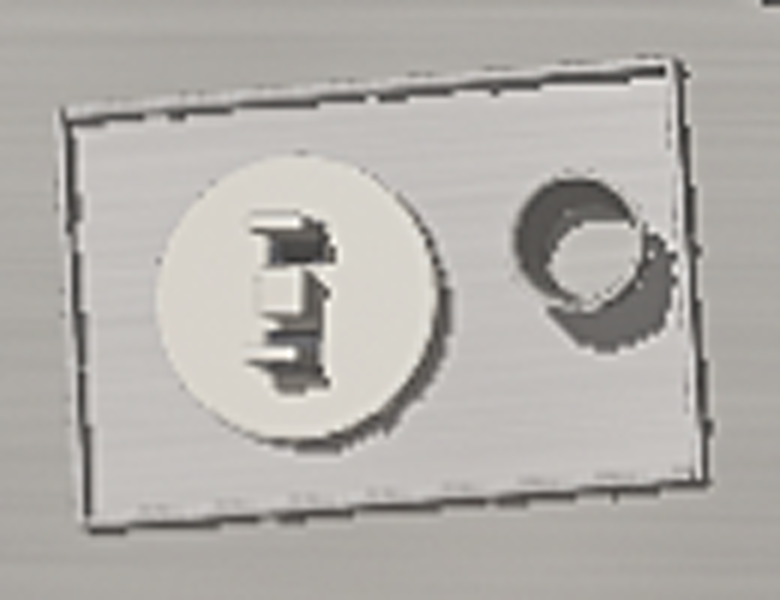

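View pics/g5.png

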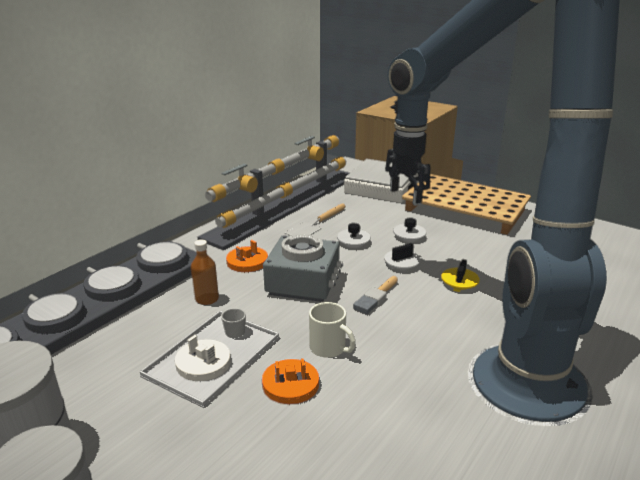

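The cover lies flat in the tray (crop centre (298,298)) with its tabs out at 55.7 mm, and it is clear of the cup (578,240). A check of the slots' direction, then the cap grasp.

```bash
python3 - <<'E'
from h import *
im=np.load("t1.npz")["im"]
im=im.copy()
crop("s",im,(328,212),(30,30),10,"pics/p1.png")
a=np.radians(DYAW);u=np.array([np.cos(a),np.sin(a)])
for r in (.041,-.041): print((proj("top",[*(PORT+r*u),.112])[0]-[298,182])*10)
print((proj("top",[*PORT,.112])[0]-[298,182])*10)
B=att(CAPYAW-90)
command_gripper(.045,60)
print(move_l([*CAP,.051],B,feed=.12,until_force=6))
command_gripper(.005,60)
s=sense();print(s["time_s"],s["finger_gap"],s["wrist_force"],s["position"])
move_l([*CAP,.10],B,feed=.1)
s=sense();print(s["time_s"],s["finger_gap"],s["wrist_force"],s["position"])
E
```

```text
[227.81641067 103.49034557]
[377.06100766 465.47726184]
[302.25099754 283.9804773 ]
False
15.9667 0.013523365467489088 [-0.48122441  0.33300314  5.45841637] [ 0.41833727 -0.24484319  0.05159113]
16.6083 0.0129701992820069 [ 0.19617931 -0.03165294 -1.45723754] [ 0.41750058 -0.2445456   0.09964635]
```

View pics/p1.png

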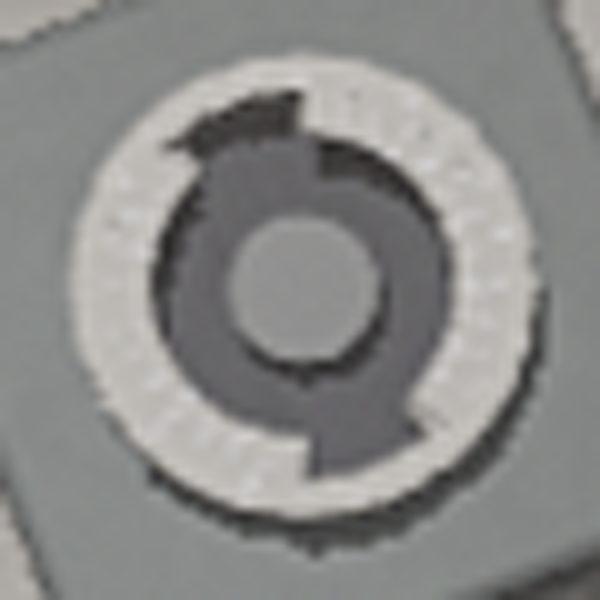

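```bash
sed -i 's/^PORT=.*; DYAW/PORT=np.array([.5657,-.0223]); DYAW/' h.py; python3 - <<'E'
from h import *
A=att(DYAW-90)
move_l([*CAP,.24],att(CAPYAW-90),feed=.2)
movep([*PORT,.23],A)
move_l([*PORT,.172],A,feed=.1)
s=sense();print(s["time_s"],s["position"],s["wrist_force"],s["joint_pos"].round(2))
im,d=camera("side"); crop("s",im,(303,230),(50,40),7,"pics/i1.png")
r=move_l([*PORT,.1585],A,feed=.04,until_force=5)
s=sense();print(r,s["time_s"],s["position"],s["wrist_force"])
im,d=camera("side"); crop("s",im,(303,230),(50,40),7,"pics/i2.png")
for a in (-67,-100,-140,-147):
    q=inverse_kinematics([*PORT,.15],att(a)); print(a,None if q is None else q.round(2))
E
```

```text
19.3583 [ 0.5661118  -0.0223604   0.17242313] [-0.19855203 -0.14357253 -0.86167787] [ 0.34  0.43 -0.48  1.86  0.24  0.91 -1.43]
False 19.8917 [ 0.56555662 -0.0222596   0.15824378] [-0.34626142  0.43209599 -1.28174082]
-67 [ 0.33  0.45 -0.47  1.88  0.26  0.87 -1.44]
-100 [ 0.23  0.43 -0.34  1.89  0.18  0.85 -1.95]
-140 [ 0.1   0.42 -0.18  1.9   0.1   0.84 -2.57]
-147 [-0.29  0.42  0.33  1.92 -0.18  0.83 -2.43]
```

View pics/i2.png

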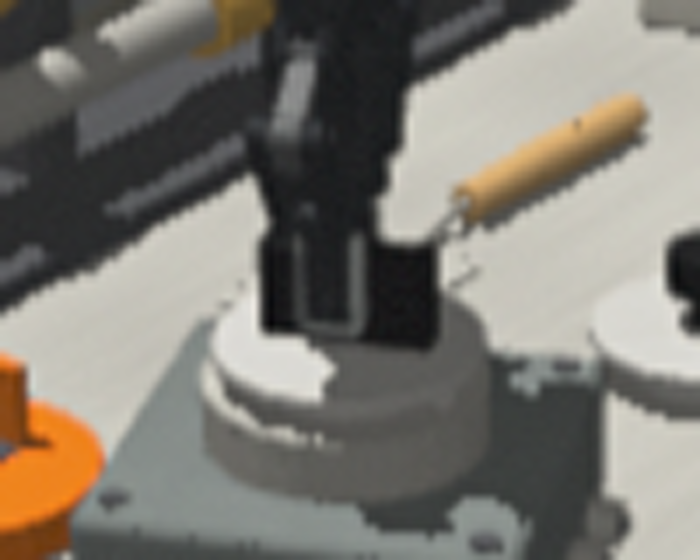

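The cap has dropped between the collar walls with no contact force, so the lugs are in the slots. The flange sits about 8 mm above the collar. Pressing down and twisting.

```bash
python3 - <<'E'
from h import *
a0=DYAW-90
r=move_l([*PORT,.1475],att(a0),feed=.03,until_force=14)
s=sense();print(r,s["time_s"],s["position"],s["wrist_force"])
z=s["position"][2]
sleep(.2)
for k in (15,30,45,60,72):
    try: move_l([*PORT,z],att(a0-k),feed=.03)
    except Unreachable as e: print(k,"unreachable",e);break
    s=sense();print(k,s["time_s"],s["position"].round(4),s["wrist_force"].round(1),s["ft_torque"].round(2),s["joint_pos"].round(2), s["finger_gap"])
    if abs(s["ft_torque"][2])>3: break
    
im,d=camera("side"); crop("s",im,(303,230),(50,40),7,"pics/i3.png")
E
```

```text
True 20.3083 [ 0.56606588 -0.02223583  0.1496979 ] [-0.94978735 -0.62504771  3.81502317]
15 20.9167 [ 0.5661 -0.0224  0.1499] [ 0.2 -0.7  3.9] [-0.18 -0.15  0.  ] [ 0.28  0.44 -0.41  1.88  0.23  0.86 -1.67] 0.01317291673106791
30 21.325 [ 0.5659 -0.0224  0.1497] [1.1 0.  4.5] [-0.1  -0.03 -0.04] [ 0.23  0.43 -0.35  1.89  0.19  0.85 -1.9 ] 0.013318818390931646
45 21.7333 [ 0.5657 -0.0223  0.1497] [ 0.9 -0.3  3.2] [-0.09 -0.04 -0.05] [ 0.19  0.43 -0.29  1.89  0.16  0.85 -2.13] 0.013078961356877231
60 22.1417 [ 0.5657 -0.0223  0.1497] [ 0.6 -0.5  4.1] [-0.13 -0.08 -0.05] [ 0.14  0.42 -0.22  1.89  0.12  0.84 -2.36] 0.013196571506011797
72 22.5 [ 0.5657 -0.0224  0.1497] [ 0.1 -0.6  4. ] [-0.15 -0.07 -0.07] [ 0.1   0.42 -0.18  1.9   0.1   0.84 -2.55] 0.0130622818368891
```

View pics/i3.png

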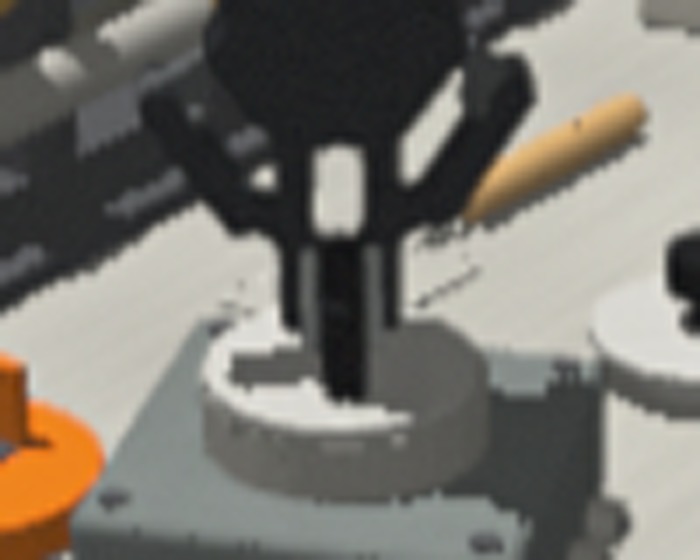

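Flange is flush on the collar and the bar has turned 72°, with no stop torque yet. The wrist is near its limit, so I'll release, re-grip half a turn round and turn on to the stop.

```bash
python3 - <<'E'
from h import *
a0=DYAW-90
command_gripper(.045,60)
move_l([*PORT,.22],att(a0-72),feed=.12)
im,d=camera("side"); crop("s",im,(303,230),(50,40),7,"pics/j1.png")
a1=a0+180-72
movep([*PORT,.22],att(a1))
print(move_l([*PORT,.153],att(a1),feed=.1,until_force=6))
command_gripper(.005,30)
s=sense();print(s["time_s"],s["position"].round(4),s["wrist_force"].round(1),s["ft_torque"].round(2),s["joint_pos"].round(2),s["finger_gap"])
z=s["position"][2]
for k in (3,6,8,10):
    move_l([*PORT,z],att(a1-k),feed=.01)
    s=sense();print(k,s["time_s"],s["position"].round(4),s["wrist_force"].round(1),s["ft_torque"].round(2),s["finger_gap"])
    if abs(s["ft_torque"][2])>.6: break
E
```

```text
False
27.2083 [ 0.566  -0.0223  0.1536] [-1.  -0.9  2.6] [-0.14  0.13 -0.01] [ 0.74  0.67 -1.1   1.86  0.69  1.06  0.07] 0.013579800257953316
3 27.4583 [ 0.5658 -0.0225  0.1538] [ 0.7 -0.9  1.7] [-0.09 -0.1  -0.07] 0.013632559099665723
6 27.7083 [ 0.5651 -0.0227  0.1537] [-2.7 -2.   2.6] [-0.41  0.69  0.03] 0.013620368930937004
8 27.9583 [ 0.5649 -0.0228  0.1536] [-4.7 -3.7  4.7] [-0.69  1.06  0.59] 0.013462650358277513
10 28.2083 [ 0.5649 -0.0227  0.1536] [-3.  -2.6  5.1] [-0.75  0.99  0.89] 0.013322615962807987
```

View pics/j1.png

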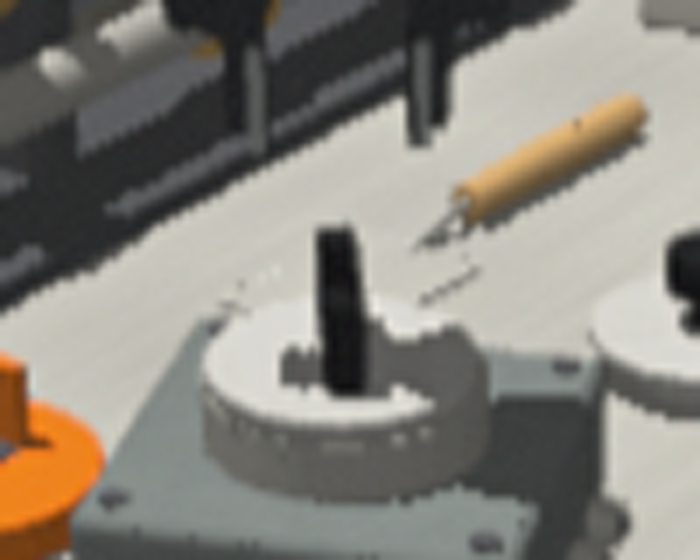

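The cap stayed down after letting go. On turning further, the torque rose at about 80°, so it is at the stop. Releasing and checking.

```bash
python3 - <<'E'
from h import *
a=DYAW+90-80
command_gripper(.045)
move_l([*PORT,.26],att(a),feed=.12)
movep([.45,-.40,.30],att(-25))
im,d=camera("top"); cv2.imwrite("pics/f1.png",im[:,:,::-1]); C=cloud("top",d).reshape(-1,3)
def rep(nm,c,r,z0,z1):
    m=(np.hypot(*(C[:,:2]-c).T)<r)&(C[:,2]>z0)&(C[:,2]<z1)
    print(nm,m.sum(),np.median(C[m,2]),cv2.minAreaRect((C[m,:2]*1000).astype(np.float32)))
rep("flange",PORT,.055,.11,.13);rep("bar",PORT,.04,.14,.17);rep("cover",CT,.065,.014,.03);rep("tabs",CT,.04,.04,.07)
im,d=camera("side"); crop("s",im,(270,290),(130,110),3,"pics/f2.png")
s=sense();print(s["time_s"],s["position"],s["wrist_force"])
E
```

```text
flange 1397 0.1188783681809058 ((566.4638061523438, -21.71725845336914), (95.18492889404297, 95.17167663574219), 79.24716186523438)
bar 214 0.15336634573794294 ((564.7745361328125, -19.752216339111328), (14.572696685791016, 60.00931167602539), 34.94668960571289)
cover 1610 0.021166377591409824 ((542.8721923828125, 330.5994567871094), (107.72382354736328, 105.91654205322266), 47.06040954589844)
tabs 123 0.04759668101294556 ((543.4734497070312, 331.1735534667969), (56.18092346191406, 20.574016571044922), 1.0381038188934326)
31.225 [ 0.45112801 -0.39811977  0.30009146] [ 0.27542699 -0.24331754  0.0809505 ]
```

View pics/f1.png

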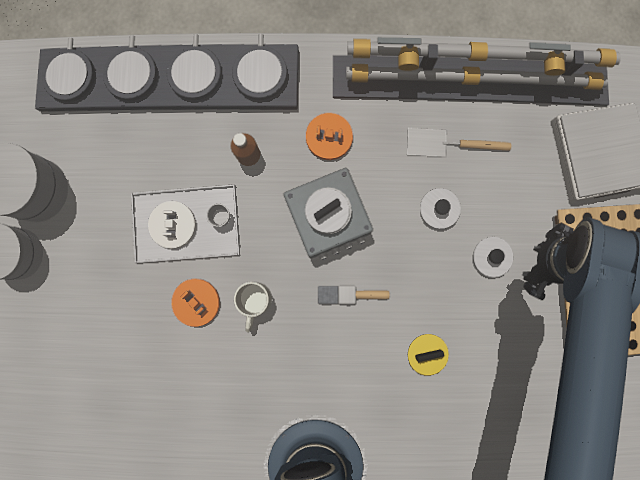

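View pics/f2.png

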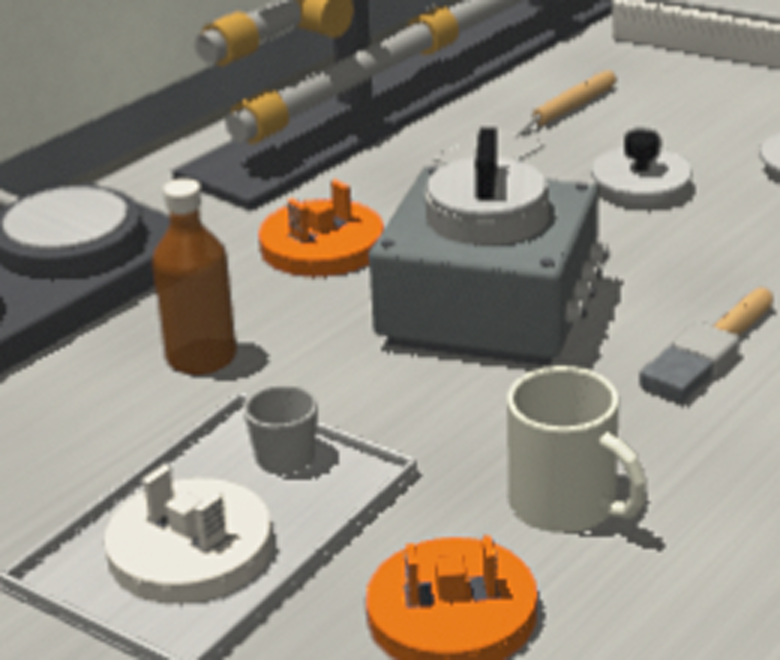

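The bar lies at −55° in the world, 78° (1.36 rad) from the slots, and the cap is down. The cover is flat at (171,225) and the bystanders are where they were.

```bash
python3 -c "
from rig import *
print(finish_job())"
```

```text
the job is handed in; nothing more can be done
None
```

The dust cover is in the tray and the dosing cap is locked in the port. I handed the job in at about 31 s of the 72 s allowed, and no verdict was reported back.

- **Cover:** I squeezed both tabs until the fingers stood 36 mm apart, lifted the cover straight off and set it in the empty end of the tray. The last depth picture shows it flat, with its tabs out again at about 56 mm and well clear of the cup.
- **Cap:** I fitted it into the slots with no contact force on the way in, pressed it down and twisted it 72° clockwise. The wrist was then near its limit, so I re-gripped half a turn round and turned on until the torque rose at about 80°.
- **Last checks on the cap:** After release it stayed down, with the bar 78° (1.36 rad) from the slots. The flange centre is within 1 mm of the port's axis. The bar centre is about 2.7 mm off, which is still inside the 6 mm limit. The bar's top is at 0.153 m against 0.155 m expected, which is within the depth noise.
- **Everything else:** In the last pictures the other items stand where they were, and no check failed.

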